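Start a cold cure of set opals in the bench light-curing unit

ROBOT

A 6-joint arm with a two-finger parallel gripper is mounted at the origin on the work surface. World frame = base frame: x ahead of the robot, y to its left, z up, the work surface at z = 0. Lengths are in m, angles in rad, forces in N, time in s.
With the tool pointing down it reaches from about 0.375 to 0.9 m from the base axis. Payload 3.1 kg.
Tool frame: the origin (TCP) lies midway between the tips of the shut fingers; the grasp point (between the pads) lies 19 mm behind it; z points along the fingers, y is the line along which they close (so a half turn about z gives the same grasp; the last joint's range is limited). The gripper opens to 87 mm and grips with 3 to 60 N. Pads are 19 mm wide; open, the fingers measure 117 mm over their backs; the gripper's body (75 mm by 190 mm) begins 51 mm behind the grasp point.
Start: joints at [1.01, 0.527, 1.433, -0, 1.181, -0.178], TCP at [0.233, 0.58, 0.223] pointing down, gripper open.
Joint ranges: [-3.08, 3.08], [-0.75, 2.2], [0.22, 2.44], [-1.43, 4.57], [0, 2.65], [-2.85, 2.85]. Speed limits (rad/s): [2.79, 2.79, 3.14, 3.14, 3.14, 3.14].

INTERFACE

Orientations are given as a unit quaternion [x, y, z, w].
In Python, from rig import robot gives the robot as it stands.
- The arm moves only by the shell command python3 -m jog 'ROWS' [FORCE]. ROWS is a JSON object of lists of equal length, an entry for each row: "dp": the shift along the tool's x, y, z in mm, a list of three; "delta_rot": the turn, a rotation vector about the tool's x, y, z in rad, a list of three; "gripper": the opening, from -1 (shut) to 1 (fully open). A call has 1 to 12 rows; each row is the pose to reach, as a shift and turn from the pose commanded when the call began, along the tool's axes at that moment; what a row does not reach only later rows make up. A row lasts 1/10 s, in which the tool goes at most 50 mm and 8.59 degrees, less where a joint would pass 70% of its speed; a pose out of reach is approached as far as the arm can. A call with a gripper value outside its range is refused whole. The fingers move at their own pace and stop on an object; FORCE is the grip in N (left out, the last holds). Time passes only in rows, so rows that repeat a pose let the fingers close. It gives the time, the measured TCP pose, the force, the opening and the grip force at its end, in the units of the state.
- robot.get_obs(): the state, without advancing time (a new reading comes with each control period).
- robot.camera(name): name is "scene" or "top" or "wrist"; returns the picture (420x560x3 uint8, red, green, blue); there is no depth.
- robot.camera_model(name): a dict with "fx", "fy", "cx", "cy" (pixels), "xyz" and "orientation" of the camera in the world; the wrist camera has in their place "T_tool_cam" (4x4, takes a point from camera to tool coordinates, whose origin is the TCP and whose axes are the flange's). Camera axes: x right, y down, z forward; pixel columns grow to the right and rows downward; lengths in m; the calibration is good to about 2 mm. A picture is of the moment at which its call begins: read the wrist's pose just before it. camera_model takes no time and is no camera call.
- robot.hand_in(): hands the job in; it is judged then, once.
Trained networks look in the newest picture that a camera, given by its name, has taken for a name from the list of things; names that differ only in an ending like _2 or _b are one class to them, and where a whole thing is asked for, a point or a joint stands for the part that bears it (a point fixed in the world has none). Each returns a list of dicts, best first, with "score" (0 to 1); they miss things now and then, are a little off and sometimes report something else, mostly with a low value. They report only what shows in the picture. A call takes as long as a camera call.
- robot.search_frame(name, camera): "rect" ([left, top, right, bottom] in pixels, round what is visible of it).
The state is a dict: "time": time; "q": joint angles; "joint_velocities": joint speeds; "joint_torque": joint torques, N m; "position": TCP position; "tool_rot": TCP orientation; "ft_force": force on the tool from outside, world axes, zero at the start; "moment": the same for the moment, N m; "grip_width": finger opening in m; "grip_force": force on a finger pad.
Only numpy, scipy, OpenCV 4.12 (cv2) and the standard library are available. Lean on these libraries where they do the work, as an engineer would, in place of code of your own. Each camera call takes 0.05 s, during which the arm holds its last target. There are 200 camera calls.

TASK

Cure the opal pendants in the light-curing unit: press its lid down until it is fully shut, so that no light gets out, then switch on the mains by pressing in the far half of the large rocker, then press the round start key right in, let it come up and move clear. Opals are cured cold: leave the small heater rocker off, and do not press the square stop key. It is all pressing: do not raise the lid further, and do not lift or shift anything else on the bench.

Things in the scene. Friction and masses are not known exactly. Their poses are not given: they have to be found in the camera images.
- curer: light-curing unit, a fixed white and grey case 260 deep (its x) by 290 wide (its y) mm, 133 high with the lid shut. Origin: on the bench under the case, which runs from x -135 to +125, y -145 to +145. Its -x side is the front, +y its left as seen from the robot. The front 90 mm of the top is the sloping console; behind it an open chamber with the pendants, under the lid
- console (a point): point on the console's surface, midway across, 98 mm in front of the unit's origin, 87 high; x up the slope (18 degrees, rising away from the front, from 75 to 104 mm high), z out of the surface. On its y line, left (+y) to right: large mains rocker (y +112), small heater rocker (+60), flat display, round start key (-60), square stop key (-112)
- lid (a joint): angle in rad of the grey lid with the amber window, hinged along its far edge: 0 fully shut, growing as it opens; it stands ajar at the start between about 0.45 and 0.75. A stiff hinge holds it at any angle; 1 to 4 N downward near the front edge moves it and it stops hard at 0
- lid_press (a point): point on the lid's upper face, 22 mm behind its front edge, midway across, on a flat solid band 45 mm deep; moves with the lid (140.5 mm from the hinge line along the lid, 26 above its underside); z out of the upper face. With the lid shut it is 22.5 mm in front of the unit's origin, 133 above the bench. A small lip sticks out 10 mm ahead of the lid's front edge
- lid_hinge (a point): middle of the lid's hinge line, fixed on the unit, 118 mm behind the origin of the unit and 107 mm above the bench; its y axis is the hinge line
- mains (a joint): angle in rad of the large black mains rocker, 32 mm long up the slope by 22 wide, pivoted crosswise at its middle: 0 off (the half near the robot is in, the far half stands proud), 0.30 on (far half pressed in). Stiff, stays where it is left; about 3 N on the far half moves it
- mains_far (a point): on the face of the far half of the mains rocker, 10 mm from its pivot (and so moves with it). Off, it is 8.5 mm above the console; on, 5.5 mm above the console. Frame: that of the console (x up the slope, z out of the console) while off, turning with the rocker
- heater (a joint): angle in rad of the small black heater rocker, 20 mm long by 13 wide, made and moving like the mains rocker: 0 off, 0.30 on. Must stay off
- heater_far (a point): on the face of the far half of the heater rocker, 6 mm from its pivot
- start_key (a joint): travel in m of the round white start key, 30 mm across, along the console's normal: 0 up, 0.005 fully in; sprung, 1.4 N to start and 5 N fully in, comes up by itself
- start_key_top (a point): middle of the upper face of the round start key, 9 mm above the console when up, 4 mm when fully in; x up the slope, z out of the console
- stop_key (a joint): travel in m of the square white stop key, 22 mm each side, sprung like the start key: 0 up, 0.005 fully in. Must not be pressed
- stop_key_top (a point): middle of the upper face of the square stop key, 9 mm above the console
- tin: small open aluminium tin with loose stones, 75 x 55 x 20 mm high, in front of the unit; origin under its middle. Loose bystander
- tweezers: dark steel tweezers lying flat, about 165 mm long (along its x), 6 mm high, in front of the unit to the left; origin under its middle. Loose bystander
- pliers: small pliers with black handles lying flat, 140 mm long (along its x), 50 wide, 12 mm high, in front of the unit to the right; origin under its middle. Loose bystander
- jar: small glass jar with a brass cap, 48 mm across, 55 high, beside the unit; origin under its middle. Loose bystander
- spool: green thread spool standing on end, 42 mm across, 54 high, beside the unit; origin under its middle. Loose bystander
- ring_cone: upright wooden ring cone on a round foot, 60 mm across, 98 high, beside the unit; origin under its middle. Loose bystander
- graver_cup: white cup with gravers and files standing in it, 66 mm across, 140 high with the tools, beside the unit; origin under its middle. Loose bystander

How it is judged:
On the way, in this order (a step that is already met when the one before it is completed fails the run):
1. the lid is pressed fully shut (value of joint lid below 0.05 rad), for 0.2 s.
2. the mains rocker is switched on (value of joint mains above 0.22 rad), for 0.2 s.
3. the round start key is pressed right in (value of joint start_key above 0.0035 m), for 0.1 s.
At the end, for the whole second after the job is handed in: the lid is shut (within 0.05 rad), the mains rocker is on (above 0.22 rad), the heater rocker is off (below 0.08 rad), both keys are up again (within 1 mm), and every bystander stands within 20 mm of where it was (value of joint lid below 0.05 rad and value of joint mains above 0.22 rad and value of joint heater below 0.08 rad and value of joint each of start_key, stop_key below 0.001 m and distance of each of tin, tweezers, pliers, jar, spool, ring_cone, graver_cup from where it was at the start of the episode below 0.02 m); the robot touches nothing.
It fails at once if the mains is switched on while the lid is open (value of joint mains above 0.15 rad and value of joint lid above 0.08 rad).
It fails at once if the start key is pressed before the lid is shut and the mains is on (value of joint start_key above 0.0025 m and (value of joint lid above 0.08 rad or value of joint mains below 0.15 rad)).
It fails at once if the heater rocker is switched over or the stop key is pressed (value of joint heater above 0.15 rad or value of joint stop_key above 0.0025 m).
It fails at once if the lid is lifted wider open (value of joint lid above 0.85 rad).
It fails at once if a bystander is lifted or shifted by more than 20 mm (distance of any of tin, tweezers, pliers, jar, spool, ring_cone, graver_cup from where it was at the start of the episode above 0.02 m).
It also fails if it takes over 48 s, if anything falls off the work surface, if the arm or the gripper's body presses on something with over 40 N, if the wrist force passes 120 N, or if a joint passes its speed limit or range.

## Working session

There is one attempt and no reset: what is moved stays moved. The work goes in short steps, Python scripts to look and compute and a shell command to move; the robot and the scene stay as the last step left them, time stands still between calls to the robot, and variables do not carry over. Pictures are saved under pics/ and viewed, at most 10 in all, crops included, and the job is handed in when it is done.

```bash
mkdir -p pics; ls
python3 - <<'E'
from rig import robot
import cv2,numpy as np
o=robot.get_obs();print(o['time'],o['position'],o['tool_rot'],o['grip_width'])
for c in ("scene","top"):
    im=robot.camera(c);cv2.imwrite(f"pics/{c}0.png",im[:,:,::-1]);m=robot.camera_model(c);print(c,m)
    for n in ("curer","lid","mains","heater","start_key","stop_key","tin","tweezers","pliers","jar","spool","ring_cone","graver_cup"):
        r=robot.search_frame(n,c);print(n,[(np.round(d['rect']).tolist(),round(d['score'],2)) for d in r[:2]])
print(robot.camera_model("wrist"),robot.get_obs()['time'])
E
```

```text
pics
0.0 [0.23247404 0.57937481 0.22157136] [ 1.89728241e-01  9.81836051e-01 -1.01054111e-03 -3.78355813e-04] 0.08688013029117354
scene {'fx': 530.513628043568, 'fy': 530.513628043568, 'cx': 275.6275803231456, 'cy': 211.6746461905869, 'xyz': array([ 0.9576847 , -0.40828606,  1.14158885]), 'orientation': array([ 0.9110407 ,  0.31815564, -0.08809357, -0.24702499])}
curer [([203.0, 142.0, 378.0, 299.0], 0.67)]
lid [([231.0, 146.0, 373.0, 286.0], 0.89)]
mains [([219.0, 203.0, 229.0, 213.0], 0.73), ([289.0, 155.0, 302.0, 164.0], 0.45)]
heater [([173.0, 184.0, 199.0, 228.0], 0.68), ([277.0, 170.0, 284.0, 172.0], 0.36)]
start_key [([338.0, 132.0, 367.0, 171.0], 0.58), ([234.0, 192.0, 249.0, 203.0], 0.56)]
stop_key []
tin [([234.0, 159.0, 254.0, 185.0], 0.92), ([176.0, 254.0, 202.0, 293.0], 0.33)]
tweezers [([263.0, 128.0, 281.0, 170.0], 0.75), ([238.0, 192.0, 248.0, 201.0], 0.28)]
pliers [([171.0, 180.0, 197.0, 230.0], 0.72)]
jar [([201.0, 300.0, 226.0, 327.0], 0.85), ([236.0, 192.0, 247.0, 201.0], 0.51)]
spool [([372.0, 170.0, 393.0, 193.0], 0.55)]
ring_cone [([176.0, 258.0, 200.0, 290.0],
[... 770 characters left out ...]
345.0], 0.86)]
jar [([362.0, 189.0, 383.0, 212.0], 0.64), ([156.0, 282.0, 220.0, 321.0], 0.21)]
spool [([131.0, 177.0, 155.0, 195.0], 0.62)]
ring_cone [([351.0, 239.0, 377.0, 263.0], 0.81)]
graver_cup [([120.0, 201.0, 157.0, 237.0], 0.56)]
{'fx': 369.0229065051108, 'fy': 369.0229065051108, 'cx': 281.3859749081184, 'cy': 202.4318024081901, 'T_tool_cam': array([[ 8.87962751e-04, -9.65775246e-01, -2.59378847e-01,
         6.97216670e-02],
       [ 9.99999588e-01,  9.06159268e-04,  4.94111060e-05,
         7.67768666e-04],
       [ 1.87318523e-04, -2.59378784e-01,  9.65775653e-01,
        -1.61990627e-01],
       [ 0.00000000e+00,  0.00000000e+00,  0.00000000e+00,
         1.00000000e+00]])} 1.4
```

Run:
```python
import cv2
a=cv2.imread("pics/top0.png")[130:350,110:390];cv2.imwrite("pics/topc.png",cv2.resize(a,None,fx=2.72,fy=2.72,interpolation=cv2.INTER_CUBIC))
a=cv2.imread("pics/scene0.png")[120:340,160:400];cv2.imwrite("pics/scenec.png",cv2.resize(a,None,fx=2.7,fy=2.7,interpolation=cv2.INTER_CUBIC))
```

```text
(no output)
```

View pics/topc.png

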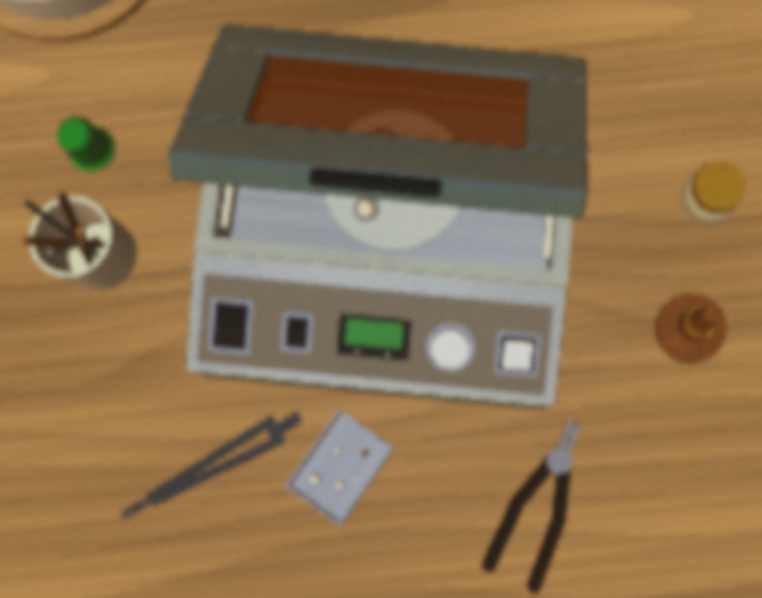

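View pics/scenec.png

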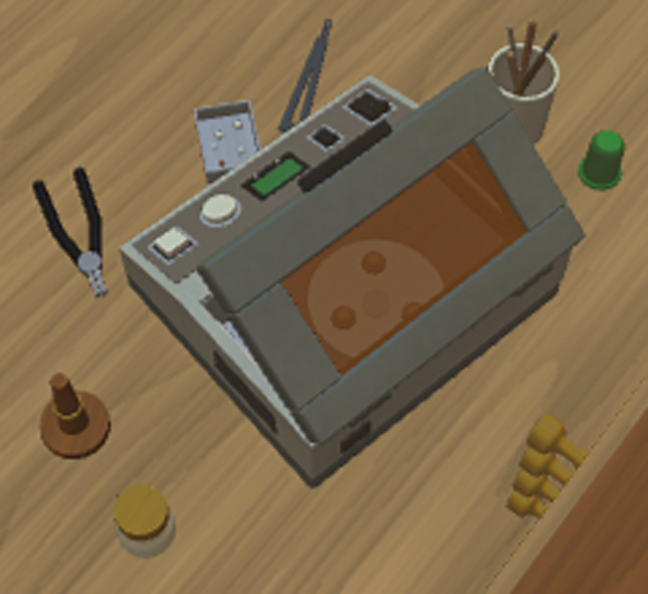

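```bash
cat > h.py <<'E'
import numpy as np
from scipy.spatial.transform import Rotation as R
from rig import robot
def proj(m,P):
    p=R.from_quat(m['orientation']).inv().apply(np.asarray(P)-m['xyz'])
    return np.c_[m['fx']*p[:,0]/p[:,2]+m['cx'],m['fy']*p[:,1]/p[:,2]+m['cy']]
s,c=np.sin(np.radians(18)),np.cos(np.radians(18))
def con(u,y,h): return [-.098+u*c-h*s,y,.087+u*s+h*c]   # unit frame, u up slope, h out
def lid(t,d,y,h): return [.118-d*np.cos(t)+h*np.sin(t),y,.107+d*np.sin(t)+h*np.cos(t)]
def world(p,P): return R.from_euler('z',p[2]).apply(np.asarray(P))+[p[0],p[1],0]
E
cat > fit.py <<'E'
from h import *
from scipy.optimize import least_squares
mt,ms=robot.camera_model("top"),robot.camera_model("scene")
T=np.array([[231,326],[297,332],[375,335],[450,347],[517,354],[173,153],[588,190]],float)
S=np.array([[370,106],[326,137],[275,177],[220,208],[172,242],[487,68],[204,266]],float)
T=(T+.5)/2.72-.5+[110,130];S=(S+.5)/2.7-.5+[160,120]
def pts(p): return world(p,[con(0,.112,.007),con(0,.06,.007),con(0,0,.002),con(0,-.06,.009),con(0,-.112,.009),lid(p[3],.1625,p[4],.026),lid(p[3],.1625,-p[4],.026)])
f=lambda p:np.r_[(proj(mt,pts(p))-T).ravel(),(proj(ms,pts(p))-S).ravel()]
r=least_squares(f,[.45,.05,0,.6,.145],loss='soft_l1');p=r.x
print(np.round(p,4));print(np.round(f(p).reshape(2,7,2),1).tolist())
q=lambda P:np.round(world(p,[P])[0],4)
print('mainsfar',q(con(.01,.112,.0085)),'start',q(con(0,-.06,.009)),'lid_now',q(lid(p[3],.1405,0,.026)),'shut',q(lid(0,.1405,0,.026)),'hinge',q([.118,0,.107]))
E
python3 fit.py
```

```text
[ 0.5941  0.09   -0.1986  0.6104  0.1428]
[[[-0.2, -1.0], [0.1, -0.8], [-0.0, 0.5], [0.6, -0.4], [0.7, -0.5], [-0.7, -0.8], [-0.4, 0.5]], [[-0.2, -0.5], [-0.2, -0.6], [-0.1, -0.4], [-0.4, -0.1], [-0.5, -0.3], [-0.7, -0.2], [0.2, 0.3]]]
mainsfar [0.5269 0.2177 0.0982] start [0.4835 0.051  0.0956] lid_now [0.6116 0.0865 0.2088] shut [0.5721 0.0944 0.133 ] hinge [0.7098 0.0667 0.107 ]
```

```bash
cat >> h.py <<'E'
def go(p,P,tilt=0):
    """rows' dp (mm), delta_rot to bring TCP to world P with tool y along the unit's y, tilted back by tilt"""
    o=robot.get_obs();R0=R.from_quat(o['tool_rot'])
    Rt=R.from_euler('z',p[2])*R.from_euler('y',-tilt)*R.from_matrix(np.diag([-1,1,-1.]))
    # tool z = -normal; normal (-s,0,c) in unit
    print('dp',np.round(R0.inv().apply(np.asarray(P)-o['position'])*1000,1).tolist(),'rot',np.round((R0.inv()*Rt).as_rotvec(),3).tolist(),'up20',np.round(R0.inv().apply([0,0,20]),1))
p0=[.5941,.09,-.1986,.6104]
E
python3 -c "
from h import *
P=world(p0,[lid(p0[3],.138,0,.026)])[0];print(P)
go(p0,P+[0,0,.08])"
```

```text
[0.61353363 0.08608893 0.20740584]
dp [-537.3, -316.5, -64.9] rot [-0.0, -0.0, -0.183] up20 [  0.  -0. -20.]
```

```bash
python3 -m jog '{"dp":[[0,0,-40],[0,0,-65],[-100,-58,-65],[-140,-82,-65],[-180,-106,-65],[-220,-130,-65],[-260,-153,-65],[-300,-177,-65],[-340,-200,-65],[-380,-224,-65],[-420,-247,-65],[-450,-265,-65]],"delta_rot":[[0,0,0],[0,0,0],[0,0,-0.05],[0,0,-0.1],[0,0,-0.15],[0,0,-0.183],[0,0,-0.183],[0,0,-0.183],[0,0,-0.183],[0,0,-0.183],[0,0,-0.183],[0,0,-0.183]],"gripper":[-1,-1,-1,-1,-1,-1,-1,-1,-1,-1,-1,-1]}' 20
python3 -c "
from h import *
P=world(p0,[lid(p0[3],.138,0,.026)])[0]
go(p0,P+[0,0,.05])"
```

```text
time: 2.6
position: [0.5392, 0.1823, 0.2878]
tool_rot: [0.099, 0.995, 0.0, 0.0]
ft_force: [-0.3, 1.3, -0.0]
grip_width: 0.0028
grip_force: 0.0
dp [-91.9, -79.6, 30.4] rot [0.0, 0.0, -0.0] up20 [ -0.   0. -20.]
```

```bash
python3 -m jog '{"dp":[[-40,-35,0],[-80,-70,0],[-92,-80,15],[-92,-80,30],[-92,-80,30],[-92,-80,30]],"delta_rot":[[0,0,0],[0,0,0],[0,0,0],[0,0,0],[0,0,0],[0,0,0]],"gripper":[-1,-1,-1,-1,-1,-1]}'
python3 - <<'E'
from h import *
import cv2
P=world(p0,[lid(p0[3],.138,0,.026)])[0]
go(p0,P)
o=robot.get_obs();im=robot.camera("wrist").copy();m=robot.camera_model("wrist");T=np.eye(4);T[:3,:3]=R.from_quat(o['tool_rot']).as_matrix();T[:3,3]=o['position']
C=T@m['T_tool_cam'];mm=dict(m,xyz=C[:3,3],orientation=R.from_matrix(C[:3,:3]).as_quat())
for q in proj(mm,world(p0,[con(0,.112,.007),con(0,.06,.007),con(0,-.06,.009),con(0,-.112,.009),lid(p0[3],.1625,.1428,.026),lid(p0[3],.1625,-.1428,.026),lid(p0[3],.1405,0,.026)])):
    print(np.round(q)); cv2.drawMarker(im,(int(q[0]),int(q[1])),(255,0,0),0,12,1)
cv2.imwrite("pics/w1.png",im[:,:,::-1])
E
```

```text
time: 3.2
position: [0.6117, 0.0881, 0.257]
tool_rot: [0.099, 0.995, 0.0, -0.001]
ft_force: [-0.5, 0.6, 1.0]
grip_width: 0.0
grip_force: 0.0
dp [-2.3, -1.6, 49.6] rot [0.0, -0.002, 0.0] up20 [  0.   0. -20.]
[416.  43.]
[352.  43.]
[205.  41.]
[141.  41.]
[535. 201.]
[ 19. 200.]
[278. 224.]
```

View pics/w1.png

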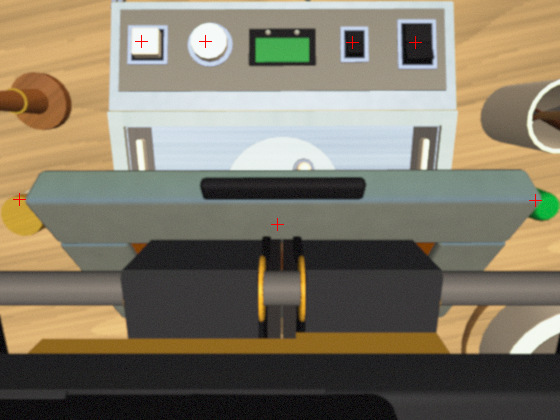

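Run:
```python
from h import *
for t in (.61,.5,.4,.3,.2,.1,0):
    print(t,end=' ');go(p0,world(p0,[lid(t,.138,0,.026)])[0])
```

```text
0.61 dp [-1.8, -1.9, 50.4] rot [0.0, -0.0, 0.001] up20 [  0.   0. -20.]
0.5 dp [8.6, -1.9, 61.8] rot [0.0, -0.0, 0.001] up20 [  0.   0. -20.]
0.4 dp [17.0, -1.9, 73.1] rot [0.0, -0.0, 0.001] up20 [  0.   0. -20.]
0.3 dp [24.2, -1.9, 85.2] rot [0.0, -0.0, 0.001] up20 [  0.   0. -20.]
0.2 dp [30.1, -1.9, 97.9] rot [0.0, -0.0, 0.001] up20 [  0.   0. -20.]
0.1 dp [34.7, -1.9, 111.1] rot [0.0, -0.0, 0.001] up20 [  0.   0. -20.]
0 dp [38.0, -1.9, 124.8] rot [0.0, -0.0, 0.001] up20 [  0.   0. -20.]
```

```bash
python3 -m jog '{"dp":[[-2,-2,25],[-2,-2,42],[3,-2,52],[9,-2,60],[13,-2,66],[17,-2,72],[21,-2,78],[24,-2,84],[27,-2,90],[30,-2,96],[33,-2,103],[35,-2,110]],"delta_rot":[[0,0,0],[0,0,0],[0,0,0],[0,0,0],[0,0,0],[0,0,0],[0,0,0],[0,0,0],[0,0,0],[0,0,0],[0,0,0],[0,0,0]],"gripper":[-1,-1,-1,-1,-1,-1,-1,-1,-1,-1,-1,-1]}'
python3 -c "
from h import *
go(p0,world(p0,[lid(0,.138,0,.026)])[0])"
```

```text
time: 4.45
position: [0.5779, 0.0923, 0.147]
tool_rot: [0.099, 0.995, -0.0, 0.0]
ft_force: [1.1, -0.1, 2.2]
grip_width: 0.0005
grip_force: 0.8
dp [3.7, 1.0, 14.0] rot [-0.0, 0.001, -0.0] up20 [ -0.  -0. -20.]
```

```bash
python3 -m jog '{"dp":[[2,0,4],[3,0,8],[4,0,11],[4,0,13],[4,0,14],[4,0,15],[4,0,15],[4,0,15]],"delta_rot":[[0,0,0],[0,0,0],[0,0,0],[0,0,0],[0,0,0],[0,0,0],[0,0,0],[0,0,0]],"gripper":[-1,-1,-1,-1,-1,-1,-1,-1]}'
```

```text
time: 5.25
position: [0.5733, 0.093, 0.1334]
tool_rot: [0.099, 0.995, -0.0, -0.0]
ft_force: [-2.0, -1.3, 6.8]
grip_width: 0.0003
grip_force: 3.3
```

```bash
python3 -m jog '{"dp":[[0,0,1],[0,0,2],[0,0,2],[0,0,2]],"delta_rot":[[0,0,0],[0,0,0],[0,0,0],[0,0,0]],"gripper":[-1,-1,-1,-1]}'
```

```text
time: 5.65
position: [0.5734, 0.093, 0.1333]
tool_rot: [0.099, 0.995, -0.0, -0.0]
ft_force: [-4.6, -1.7, 17.3]
grip_width: 0.0003
grip_force: 8.6
```

```bash
python3 -m jog '{"dp":[[0,0,-40],[0,0,-80],[0,0,-120],[30,0,-120],[60,0,-120],[90,0,-120],[90,0,-120],[90,0,-120]],"delta_rot":[[0,0,0],[0,0,0],[0,0,0],[0,0,0],[0,0,0],[0,0,0],[0,0,0],[0,0,0]],"gripper":[-1,-1,-1,-1,-1,-1,-1,-1]}'
cat > look.py <<'E'
from h import *
import cv2,sys
o=robot.get_obs();im=robot.camera("wrist").copy();m=robot.camera_model("wrist");T=np.eye(4);T[:3,:3]=R.from_quat(o['tool_rot']).as_matrix();T[:3,3]=o['position']
C=T@m['T_tool_cam'];mm=dict(m,xyz=C[:3,3],orientation=R.from_matrix(C[:3,:3]).as_quat())
np.save('cam.npy',np.r_[mm['xyz'],mm['orientation']])
for n in ("mains","heater","start_key","stop_key"): print(n,[(np.round(d['rect']).tolist(),round(d['score'],2)) for d in robot.search_frame(n,"wrist")[:2]])
for q in proj(mm,world(p0,[con(0,.112,.007),con(0,.06,.007),con(0,-.06,.009),con(0,-.112,.009),lid(0,.1405,0,.026)])):
    print(np.round(q)); cv2.drawMarker(im,(int(q[0]),int(q[1])),(255,0,0),0,12,1)
cv2.imwrite(sys.argv[1],im[:,:,::-1])
E
python3 look.py pics/w2.png
```

```text
time: 6.45
position: [0.4854, 0.1112, 0.2507]
tool_rot: [0.099, 0.995, 0.0, 0.0]
ft_force: [1.0, -0.1, -0.3]
grip_width: 0.0002
grip_force: 0.0
mains [([396.0, 179.0, 427.0, 215.0], 0.58), ([116.0, 261.0, 457.0, 350.0], 0.49)]
heater [([267.0, 36.0, 350.0, 134.0], 0.71), ([345.0, 182.0, 363.0, 210.0], 0.54)]
start_key [([199.0, 182.0, 235.0, 213.0], 0.57), ([492.0, 304.0, 540.0, 329.0], 0.29)]
stop_key [([145.0, 184.0, 169.0, 207.0], 0.89), ([123.0, 2.0, 183.0, 140.0], 0.63)]
[407. 197.]
[349. 197.]
[214. 196.]
[155. 196.]
[281. 297.]
```

View pics/w2.png

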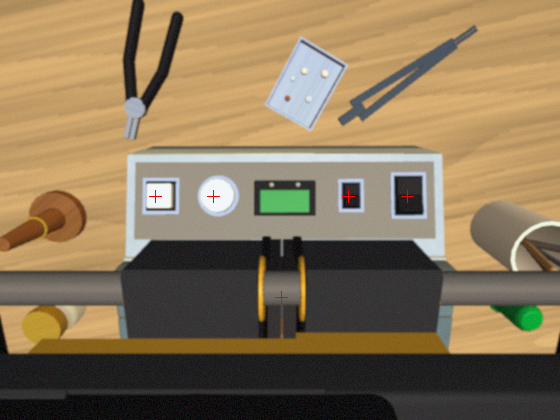

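Run:
```python
from h import *
P=world(p0,[con(.008,.113,.006)])[0];print(P);P[2]=.125;go(p0,P)
```

```text
[0.52596212 0.21897864 0.09517848]
dp [-17.0, 113.9, 125.4] rot [0.0, 0.0, -0.001] up20 [ -0.   0. -20.]
```

```bash
python3 -m jog '{"dp":[[-8,40,20],[-17,80,40],[-17,114,60],[-17,114,90],[-17,114,115],[-17,114,125],[-17,114,125]],"delta_rot":[[0,0,0],[0,0,0],[0,0,0],[0,0,0],[0,0,0],[0,0,0],[0,0,0]],"gripper":[-1,-1,-1,-1,-1,-1,-1]}'
python3 look.py pics/w3.png; python3 -c "
from h import *
P=world(p0,[con(.008,.113,.006)])[0];go(p0,P)"
```

```text
time: 7.4
position: [0.5242, 0.219, 0.1239]
tool_rot: [0.099, 0.995, -0.001, -0.002]
ft_force: [-0.5, 0.9, -0.0]
grip_width: 0.0004
grip_force: 0.0
mains [([262.0, 194.0, 306.0, 238.0], 0.8)]
heater [([176.0, 199.0, 203.0, 242.0], 0.84)]
start_key []
stop_key [([3.0, 327.0, 127.0, 354.0], 0.74), ([95.0, 0.0, 218.0, 126.0], 0.27)]
[279. 223.]
[184. 223.]
[-38. 223.]
[-133.  223.]
[ 54. 396.]
dp [0.1, -0.4, 31.8] rot [0.001, 0.003, -0.001] up20 [ -0.1   0.  -20. ]
```

View pics/w3.png

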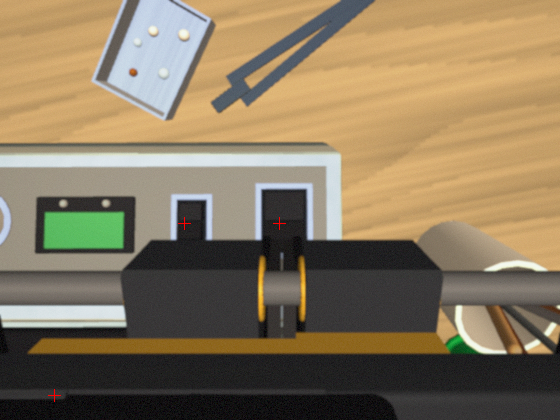

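```bash
python3 -m jog '{"dp":[[0,1,10],[0,1,18],[0,1,22],[0,1,24],[0,1,26],[0,1,27],[0,1,28],[0,1,28]],"delta_rot":[[0,0,0],[0,0,0],[0,0,0],[0,0,0],[0,0,0],[0,0,0],[0,0,0],[0,0,0]],"gripper":[-1,-1,-1,-1,-1,-1,-1,-1]}'
```

```text
time: 8.45
position: [0.5259, 0.2203, 0.0978]
tool_rot: [0.099, 0.995, 0.0, 0.001]
ft_force: [0.8, -1.7, 2.6]
grip_width: 0.0005
grip_force: 1.1
```

```bash
python3 -m jog '{"dp":[[0,0,1],[0,0,2],[0,0,2.5],[0,0,2.5]],"delta_rot":[[0,0,0],[0,0,0],[0,0,0],[0,0,0]],"gripper":[-1,-1,-1,-1]}'
```

```text
time: 8.85
position: [0.5261, 0.2203, 0.0968]
tool_rot: [0.099, 0.995, 0.0, 0.001]
ft_force: [0.5, -1.5, 11.5]
grip_width: 0.0004
grip_force: 5.8
```

```bash
python3 -m jog '{"dp":[[0,0,1],[0,0,1.5],[0,0,1.5]],"delta_rot":[[0,0,0],[0,0,0],[0,0,0]],"gripper":[-1,-1,-1]}'
python3 -m jog '{"dp":[[0,0,-20],[0,0,-60],[0,-40,-80],[0,-80,-80],[0,-80,-80],[0,-80,-80]],"delta_rot":[[0,0,0],[0,0,0],[0,0,0],[0,0,0],[0,0,0],[0,0,0]],"gripper":[-1,-1,-1,-1,-1,-1]}'
python3 look.py pics/w4.png; python3 -c "
import cv2
a=cv2.imread('pics/w4.png')[100:260,150:500];cv2.imwrite('pics/w4c.png',cv2.resize(a,None,fx=2.2,fy=2.2,interpolation=3))
from h import *
P=world(p0,[con(.0,-.058,.024)])[0];go(p0,P,np.radians(18))"
```

```text
time: 9.15
position: [0.5262, 0.2204, 0.0966]
tool_rot: [0.099, 0.995, 0.0, 0.002]
ft_force: [-2.9, -3.8, 20.7]
grip_width: 0.0003
grip_force: 9.7
time: 9.75
position: [0.5084, 0.1417, 0.1732]
tool_rot: [0.1, 0.995, 0.0, -0.001]
ft_force: [-0.0, -0.0, 0.3]
grip_width: 0.0007
grip_force: 0.0
mains [([379.0, 171.0, 419.0, 222.0], 0.68)]
heater [([312.0, 186.0, 335.0, 216.0], 0.92)]
start_key [([121.0, 182.0, 172.0, 222.0], 0.95)]
stop_key []
[396. 201.]
[319. 201.]
[141. 201.]
[ 63. 201.]
[227. 337.]
dp [11.7, -93.1, 63.2] rot [0.0, -0.315, 0.001] up20 [  0.   0. -20.]
```

View pics/w4c.png

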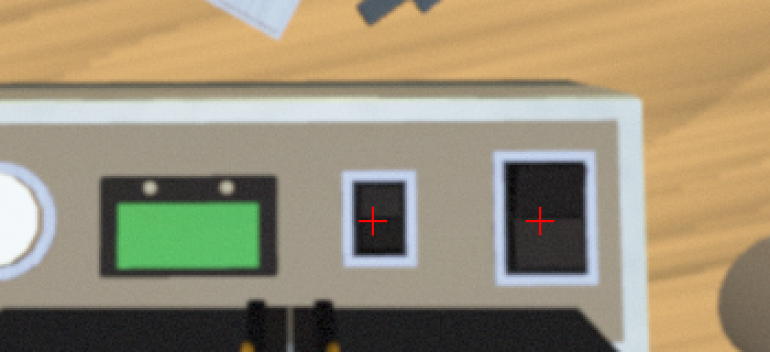

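```bash
python3 -m jog '{"dp":[[0,-40,0],[12,-80,0],[12,-92,20],[12,-92,45],[12,-92,63],[12,-92,63],[12,-92,63]],"delta_rot":[[0,-0.1,0],[0,-0.2,0],[0,-0.3,0],[0,-0.315,0],[0,-0.315,0],[0,-0.315,0],[0,-0.315,0]],"gripper":[-1,-1,-1,-1,-1,-1,-1]}'
python3 look.py pics/w5.png; python3 -c "
from h import *
P=world(p0,[con(.0,-.057,.009)])[0];go(p0,P,np.radians(18))"
```

```text
time: 10.7
position: [0.4797, 0.0546, 0.1104]
tool_rot: [0.098, 0.983, -0.015, 0.156]
ft_force: [-0.2, 0.2, 0.1]
grip_width: 0.0001
grip_force: 0.0
mains []
heater [([491.0, 217.0, 526.0, 258.0], 0.82), ([116.0, 117.0, 559.0, 354.0], 0.45)]
start_key []
stop_key [([157.0, 220.0, 202.0, 240.0], 0.91), ([118.0, 116.0, 559.0, 356.0], 0.34)]
[607. 242.]
[507. 242.]
[275. 243.]
[173. 243.]
[385. 400.]
dp [1.3, 0.5, 16.3] rot [0.0, 0.003, 0.0] up20 [ -6.2   0.  -19. ]
```

View pics/w5.png

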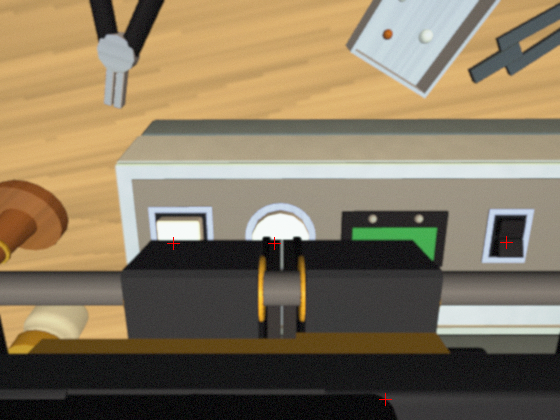

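```bash
python3 -m jog '{"dp":[[1,0,8],[1,0,14],[1,0,17],[1,0,19],[1,0,21],[1,0,22],[1,0,22]],"delta_rot":[[0,0,0],[0,0,0],[0,0,0],[0,0,0],[0,0,0],[0,0,0],[0,0,0]],"gripper":[-1,-1,-1,-1,-1,-1,-1]}'
```

```text
time: 11.65
position: [0.4846, 0.0531, 0.0913]
tool_rot: [0.098, 0.983, -0.016, 0.157]
ft_force: [-7.8, 1.0, 24.9]
grip_width: 0.0002
grip_force: 13.1
```

```bash
python3 -m jog '{"dp":[[0,0,-0.5],[0,0,-0.5],[0,0,-0.5]],"delta_rot":[[0,0,0],[0,0,0],[0,0,0]],"gripper":[-1,-1,-1]}'
python3 -m jog '{"dp":[[0,0,-20],[0,0,-60],[0,0,-110],[0,0,-150],[0,0,-150],[0,0,-150]],"delta_rot":[[0,0,0],[0,0,0],[0,0,0],[0,0,0],[0,0,0],[0,0,0]],"gripper":[-1,-1,-1,-1,-1,-1]}'
python3 look.py pics/w6.png
python3 -c "
from h import *
import cv2
a=robot.camera('scene')[120:340,160:400,::-1];cv2.imwrite('pics/s6.png',cv2.resize(a,None,fx=2.7,fy=2.7,interpolation=3))"
```

```text
time: 11.95
position: [0.4846, 0.0531, 0.0914]
tool_rot: [0.098, 0.983, -0.016, 0.157]
ft_force: [-5.5, 1.0, 20.5]
grip_width: 0.0006
grip_force: 10.8
time: 12.55
position: [0.4394, 0.0621, 0.2332]
tool_rot: [0.098, 0.983, -0.016, 0.157]
ft_force: [0.4, 0.5, -0.3]
grip_width: 0.0005
grip_force: 0.0
mains [([466.0, 166.0, 501.0, 204.0], 0.85), ([525.0, 242.0, 558.0, 269.0], 0.7)]
heater [([412.0, 174.0, 430.0, 202.0], 0.83)]
start_key [([265.0, 168.0, 296.0, 202.0], 0.56)]
stop_key [([205.0, 173.0, 235.0, 196.0], 0.58)]
[479. 188.]
[418. 188.]
[278. 188.]
[217. 188.]
[346. 286.]
```

View pics/w6.png

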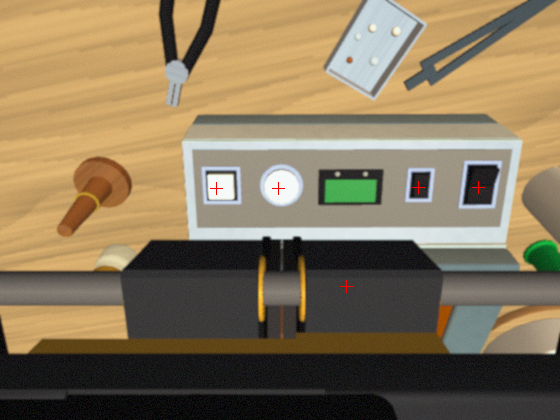

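View pics/s6.png

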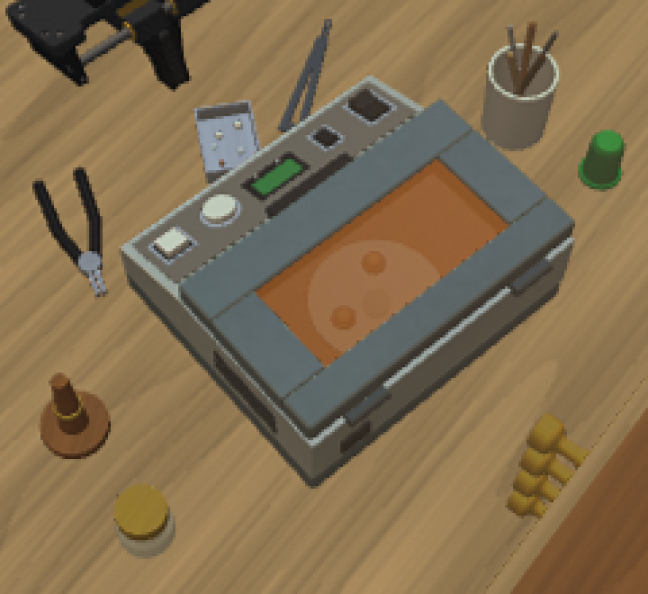

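The lid lies flat and both keys are up. The mains rocker stands differently from the heater, and the bystanders sit where they were: tin at (227,138), cup at (520,95).

```bash
python3 -c "
from rig import robot
print(robot.hand_in())"
```

```text
the job is handed in; nothing more can be done
None
```

The job is handed in at about 13 s of the 48 s: lid pressed shut, mains on and start key pressed, each pushed to a firm stop; the heater and stop key were not touched, and the last pictures show the key up again and every bystander in place. The hand-in gave no verdict.

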